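# Test the sanding corner's trip box and set its lever again

## Robot

A 6-joint arm with a two-finger parallel gripper is mounted at the origin on the work surface. World frame = base frame: x ahead of the robot, y to its left, z up, the work surface at z = 0. Lengths are in m, angles in degrees, forces in N, time in s.
With the tool pointing down it reaches from about 0.25 to 0.725 m from the base axis. Payload 9.7 kg.
Tool frame: the origin (TCP) lies at the very end of the fingers, on their centre line; the grasp point (between the pads) lies 19 mm behind it (bot.grip_point_offset is the z of the grasp point in the tool frame, in m); z points along the fingers, x is the direction in which the jaws open and shut, and the axes are right-handed (so a half turn about z gives the same grasp; the last joint's range is limited). The gripper opens to 85 mm and grips with 20 to 120 N. Pads are 22 mm wide; open, the fingers measure 114 mm over their backs; the gripper's body (76 mm by 85 mm) begins 54 mm behind the grasp point. The pads swing forward as they close: fully open they stand 13 mm farther back than shut.
Start: joints at [66.864, 4.979, 10.078, 95.1, 0, 90], TCP at [0.216, 0.506, 0.231] pointing down, gripper open.
Joint ranges: [-179.16, 179.16], [-48.56, 103.87], [-65.8, 70.77], [-126.05, 130.52], [-82.76, 87.17], [-180, 180]. Speed limits (degrees/s): [127.2, 127.2, 147.25, 180, 180, 180].

## Interface

Orientations are given as [roll, pitch, yaw] about the fixed x, y, z axes, in that order (R = Rz(yaw) Ry(pitch) Rx(roll)).
In Python, from workcell import get_obs, viewer, job_done, bot gives the robot as it stands.
- The arm moves only by the shell command python3 -m handwheel 'ROWS' [FORCE]. ROWS is JSON, a list of rows, each a list of 5 numbers: the closure, from 0 (fully open) to 1 (shut), then the shift along the world's x, y, z in m, then the turn about the world's z in degrees. A call has 1 to 5 rows; each row is the pose to reach, as a shift and turn from the pose measured when the call began; what a row does not reach only later rows make up. A row lasts 1/10 s, in which the tool goes at most 50 mm and 8.59 degrees, less where a joint would pass 70% of its speed; a pose out of reach is approached as far as the arm can. A call with a gripper value outside its range is refused whole. The fingers move at their own pace and stop on an object; FORCE is the grip in N (left out, the last holds). Time passes only in rows, so rows that repeat a pose let the fingers close. It gives the time, the measured TCP pose, the force and the opening at its end, in the units of the state.
- get_obs(): the state, without advancing time (a new reading comes with each control period).
- viewer.camera(name): name is "side" or "top"; returns a dict with "color" (420x560x3 uint8, blue, green, red), "K" (3x3 intrinsics, pixels), "origin" and "orientation" of the camera in the world. Camera axes: x right, y down, z forward; pixel columns grow to the right and rows downward; lengths in m; the calibration is good to about 2 mm. A picture is of the moment at which its call begins. There is no depth.
- job_done(): hands the job in, once; it reports no verdict.
The state is a dict: "time": time; "q": joint angles; "qd": joint speeds; "joint_efforts": joint torques, N m; "ee_pos": TCP position; "tcp_rot": TCP orientation; "wrist_force": force on the tool from outside, world axes, zero at the start; "torque": the same for the moment, N m; "opening": finger opening in m.
Only numpy, scipy, OpenCV 4.12 (cv2) and the standard library are available. Lean on these libraries where they do the work, as an engineer would, in place of code of your own. Each camera call takes 0.05 s, during which the arm holds its last target.

## Task

Test the safety trip of the grey trip box: draw the wooden stick out of its holder, set it down and take it again further back so that its thin end can reach in, and with that end press, without ramming it, the test button deep inside the square snout, so that the lever drops. Then lift the lever back up until it catches and stays up by itself, and leave the stick lying flat inside the tin tray with the button out again. Do not disturb the carvings, the cork block and the stone lying about.

Things in the scene. Friction and masses are not known exactly. Their poses are not given: they have to be found in the camera images.
- trip_box: Grey steel box fixed on the shelf, 280 wide (y), 120 deep, 110 high. Origin: middle of the foot of its front face; its x points into the box (away from the robot), y to the left along the front face, z up. A dark square snout (44 x 44 outside) sticks 30 mm out of the front face 90 mm to the right of the middle (y = -90); the lever sits 90 mm to the left of the middle (y = +90).
- mouth (a point): Centre of the snout's open end, in line with the hidden test button: 60 mm above the shelf, at x = -30, y = -90 mm in the trip box frame. The opening is 26 x 26 mm and runs straight in along the box's x; same axes as the box. The button's face (22 x 22) lies 50 mm behind the mouth when not pressed; too deep and narrow for fingers.
- button (a joint): Travel of the test button in m: 0 = out, 0.010 = end stop. Sprung: about 2 N at first, rising to 5 N; it also carries the catch load of up to about 3 N. The lever drops after 3 to 6 mm; lifting the lever also moves the button for a moment.
- button_face (a point): Centre of the button's outer face; it moves with the button along the box's x.
- lever (a joint): Lever angle in rad: about 0.05 = up and caught (at 0 the lever points 35 deg above level), 1.22 = fully dropped (35 deg below level), -0.12 = upper stop. Positive is downward. A light spring and its weight drop it (about 1 to 2 N at the handle). Lifting it meets a little more resistance from about 0.4 rad on (a few N); it must be raised to 0 or a little above for the catch to spring in (lift until it stops), then on release it settles back to about 0.05 and stays.
- lever_grip (a point): Centre of the lever's T-handle, a round bar 18 mm in diameter and 32 mm long lying along the box's y, at the lever's free end, 85 mm from the hinge; it sticks out of the front face towards the robot. Handle height is about 134 mm above the shelf when up and 36 mm when dropped. The lever's 12 mm bar joins the handle at its middle from the box side, so take the handle by its two ends, from above.
- lever_hinge (a point): Hinge of the lever, on the front face, 85 mm above the shelf; the hinge line runs along the box's y.
- holder: Fixed wooden holder, 56 wide, 46 high, 132 long, open underneath and at its mouth only. Origin: middle of the mouth at shelf level; its x points out of the mouth; the stick's slot is 32 wide, 36 high, 122 deep.
- stick_mid (a point): Middle of the pale wooden test stick's length, on its axis, 15 mm above the shelf as it lies. 180 mm long, about 60 g; +x points to the thin end. From -90 to -10 mm it is a handle 26 wide and 30 high; from -10 to +90 mm a shaft 14 x 14. It starts lying on the shelf, handle inside the holder, the last 60 mm of the shaft out; it slides straight out (120 mm frees it).
- stick_tip (a point): Centre of the thin end's face of the stick (90 mm from the middle).
- stick_butt (a point): Centre of the handle's end face (-90 mm from the middle).
- tray: Fixed shallow tin tray, 250 (x) x 130 (y) outside, 14 high, walls and floor 4 thick. Origin: centre of its underside.
- cork: Cork sanding block 100 x 60 x 35, loose; leave it. Origin: centre of underside.
- stone: Grey river stone, 66 across, 26 high, loose; leave it. Origin: centre of underside.
- leg: Carved buffalo leg, about 180 x 45 x 36, loose; leave it. Origin: underside near its middle.
- fish_a: Roughly sawn softwood fish figure, the middle-sized of three, about 120 to 145 long, 50 wide, 24 high, loose; leave it. Origin: underside of its middle.
- fish_b: Roughly sawn softwood fish figure, the longest of three, about 120 to 145 long, 50 wide, 24 high, loose; leave it. Origin: underside of its middle.
- fish_c: Roughly sawn softwood fish figure, the shortest of three, about 120 to 145 long, 50 wide, 24 high, loose; leave it. Origin: underside of its middle.
Not all that is in view belongs to the job. Leave any yellow look-alike of the part that bears stick_mid alone.

How it is judged (in metres and radians):
On the way, in this order (a step that is already met when the one before it is completed fails the run):
1. the test button is pressed with the stick's thin end (value of joint button above 0.003 m and distance between stick_tip and button_face below 0.014 m), for 0.05 s.
2. the lever has dropped (value of joint lever above 1 rad), for 0.1 s.
3. the lever has been lifted back up (value of joint lever below 0.12 rad), for 0.2 s.
At the end, for the whole second after the job is handed in: The lever stays up, caught (joint below 0.12 rad), the button is out again (below 2.5 mm), and the stick lies still and flat inside the tray, both ends within its walls and not over 32 mm above the tray's underside (value of joint lever below 0.12 rad and value of joint button below 0.0025 m and linear speed of stick below 0.02 m/s and x of stick_tip in the frame of tray between -0.123 and 0.123 m and y of stick_tip in the frame of tray between -0.063 and 0.063 m and z of each of stick_tip, stick_butt in the frame of tray below 0.032 m and x of stick_butt in the frame of tray between -0.123 and 0.123 m and y of stick_butt in the frame of tray between -0.063 and 0.063 m); the robot touches nothing.
It fails at once if a bystander (fish, cork block, stone, buffalo leg) is moved more than 30 mm (distance of any of fish_a, fish_b, fish_c, cork, stone, leg from where it was at the start of the episode above 0.03 m).
It fails at once if the stick is rammed against the button or the trip box with more than 35 N (contact force between stick and trip_box above 35 N).
It also fails if it takes over 72 s, if anything falls off the work surface, if the arm or the gripper's body presses on something with over 40 N, if the wrist force passes 120 N, or if a joint passes its speed limit or range.

## Working session

There is one attempt and no reset: what is moved stays moved. The work goes in short steps, Python scripts to look and compute and a shell command to move; the robot and the scene stay as the last step left them, time stands still between calls to the robot, and variables do not carry over. Pictures are saved under pics/ and viewed, and the job is handed in when it is done.

```bash
mkdir -p pics; ls; cat > h.py <<'E'
import cv2,numpy as np
from workcell import get_obs,viewer,bot
def snap(tag):
    out={}
    for n in("side","top"):
        c=viewer.camera(n); cv2.imwrite(f"pics/{tag}_{n}.png",c["color"]); out[n]=c
    return out
E
python3 - <<'E'
from h import *
import pickle
o=snap("a"); pickle.dump({k:dict(v) for k,v in o.items()},open("a.pkl","wb"))
for k,v in o.items(): print(k,v["K"],v["origin"],v["orientation"])
s=get_obs(); print(s)
E
```

```text
pics
side [[401.26233266   0.         283.64969502]
 [  0.         401.26233266 209.48792896]
 [  0.           0.           1.        ]] [ 0.16426481 -0.99413839  0.77100729] [-1.23862075e+02  5.11334655e-02 -2.12729297e+01]
top [[524.05797485   0.         273.77073851]
 [  0.         524.05797485 215.925835  ]
 [  0.           0.           1.        ]] [ 0.39687456 -0.10035429  1.32059685] [-1.75450153e+02  4.58125567e-02 -9.02297157e+01]
{'time': 0.1, 'q': array([6.68654047e+01, 5.00967717e+00, 1.00376523e+01, 9.50978079e+01,
       3.77311137e-04, 9.00009257e+01]), 'qd': array([ 0.04197522, -0.11780625,  0.17407497,  0.09670367, -0.04565645,
        0.00507775]), 'joint_efforts': array([ 1.41469704e-04, -5.21562266e+01,  4.65654016e+01,  1.58934260e-02,
       -2.76966853e-05, -3.45791193e-06]), 'ee_pos': array([0.21601107, 0.50558952, 0.23062535]), 'tcp_rot': array([-1.79999624e+02,  6.98327153e-02,  6.68644790e+01]), 'wrist_force': array([ 0.92690332, -0.17120717, -0.53649892]), 'torque': array([0.04023786, 0.03406956, 0.00664231]), 'opening': 0.08559275422856913}
```

View pics/a_top.png

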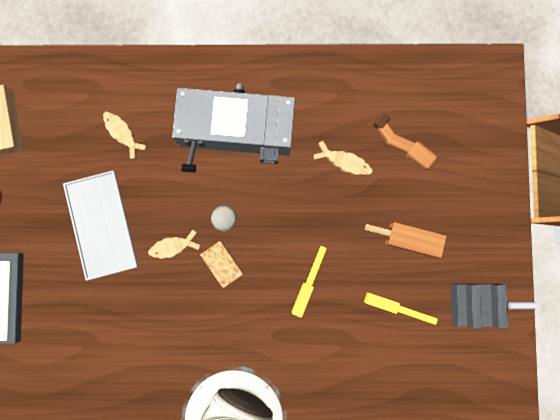

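View pics/a_side.png

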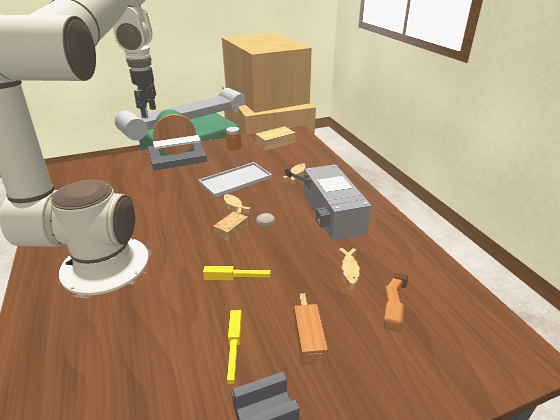

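The wanted stick could be any of three things in the top view: the pale stub at (378,231) sticking out of the orange holder at (417,240), the yellow stick at (310,282), or the yellow stick at (401,307). By the description it is the pale one in the holder. I'll check that in a close crop and measure it.

```bash
cat >> h.py <<'E'
from scipy.spatial.transform import Rotation as R
def ray(c,px):
    d=R.from_euler('xyz',c["orientation"],degrees=True).apply(np.linalg.inv(c["K"])@np.array([px[0],px[1],1.]))
    return np.array(c["origin"]),d
def onz(c,px,z):
    o,d=ray(c,px); return o+d*(z-o[2])/d[2]
def proj(c,p):
    q=R.from_euler('xyz',c["orientation"],degrees=True).inv().apply(np.array(p)-c["origin"]); q=c["K"]@q; return q[:2]/q[2]
def mask(c,lo,hi,x0=0,x1=560,y0=0,y1=420):
    h=cv2.cvtColor(c["color"],cv2.COLOR_BGR2HSV); m=cv2.inRange(h,lo,hi); z=np.zeros_like(m); z[y0:y1,x0:x1]=m[y0:y1,x0:x1]; return z
def rect(m):
    cs,_=cv2.findContours(m,cv2.RETR_EXTERNAL,cv2.CHAIN_APPROX_NONE); k=max(cs,key=cv2.contourArea); return cv2.minAreaRect(k),k
E
python3 - <<'E'
from h import *
import pickle
o=pickle.load(open("a.pkl","rb")); c=o["top"]; I=c["color"]
a=cv2.resize(I[205:275,350:460],None,fx=5,fy=5,interpolation=cv2.INTER_NEAREST)
b=cv2.resize(I[75:180,165:305],None,fx=5,fy=5,interpolation=cv2.INTER_NEAREST)
cv2.imwrite("pics/c1.png",a);cv2.imwrite("pics/c2.png",b)
h=cv2.cvtColor(I,cv2.COLOR_BGR2HSV)
for p in[(375,230),(385,233),(417,240),(417,250),(100,225),(240,140),(250,120),(269,155),(188,168),(340,240)]: print(p,h[p[1],p[0]])
E
```

```text
(375, 230) [ 19  99 243]
(385, 233) [ 19  98 245]
(417, 240) [ 13 149 233]
(417, 250) [ 13 151 236]
(100, 225) [ 75   2 246]
(240, 140) [105   8 202]
(250, 120) [100   8 197]
(269, 155) [107  18 128]
(188, 168) [105  23  44]
(340, 240) [ 11 152 131]
```

View pics/c1.png

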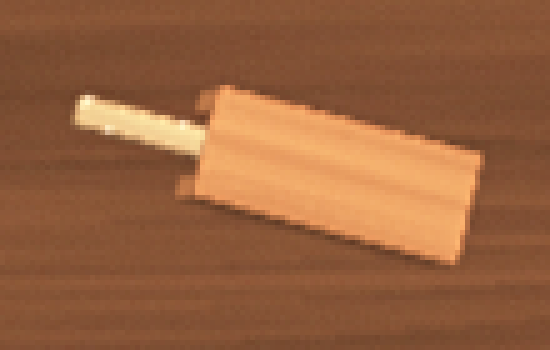

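View pics/c2.png

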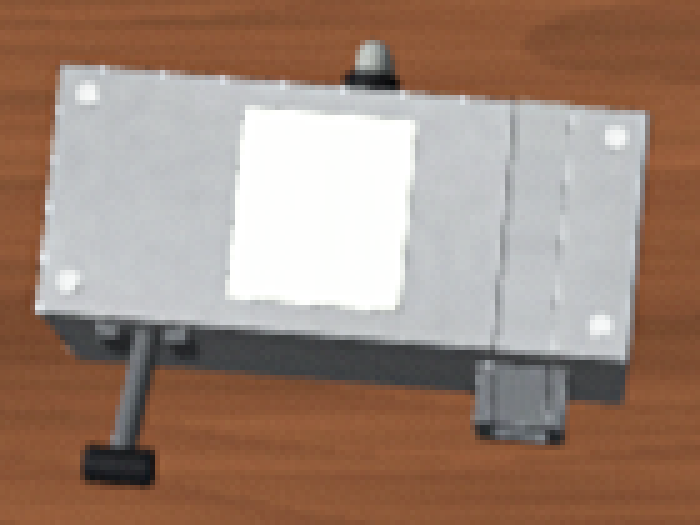

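The crop shows the pale shaft with its tip at about (365,227), coming out of the orange holder mouth, so it is the right stick. In the box crop I read the top's corners, the snout and the T-handle. Next I'll measure them.

```bash
python3 - <<'E'
from h import *
import pickle
np.set_printoptions(precision=4,suppress=True)
o=pickle.load(open("a.pkl","rb")); c=o["top"]; s=o["side"]
P=[onz(c,p,.11)[:2] for p in[(177.4,88.2),(295,97.4),(290.4,147),(172.4,137.8)]]
TL,TR,BR,BL=P; print("box corners",P,"w",np.linalg.norm(BL-BR),np.linalg.norm(TL-TR),"d",np.linalg.norm(TL-BL),np.linalg.norm(TR-BR))
yax=(BL-BR)+(TL-TR); yaw=np.degrees(np.arctan2(-yax[0],yax[1])); print("box yaw",yaw)
ctr=sum(P)/4; u=np.array([np.cos(np.radians(yaw)),np.sin(np.radians(yaw))]); v=np.array([-u[1],u[0]])
org=ctr-.06*u; print("org",org,"mouth",org-.03*u-.09*v,"levergrip up",org+.09*v-u*.07)
print("snout end top",onz(c,(260.2,160),.082),onz(c,(278,161),.082)," lever seen",onz(c,(188.6,168.2),.134))
# stick shaft
m=mask(c,(16,60,170),(24,140,255),360,392,220,240); r,k=rect(m); print(r)
pts=[onz(c,p,.022)[:2] for p in cv2.boxPoints(r)]; print(pts)
m2=mask(c,(8,120,190),(15,175,255),385,460,215,265); r2,_=rect(m2); print(r2); q=np.array([onz(c,p,.046)[:2] for p in cv2.boxPoints(r2)]); print(q,"sizes",np.linalg.norm(q[0]-q[1]),np.linalg.norm(q[1]-q[2]))
m3=mask(c,(0,0,190),(180,40,255),55,145,165,285); r3,_=rect(m3); q=np.array([onz(c,p,.014)[:2] for p in cv2.boxPoints(r3)]);print("tray",q,q.mean(0),np.linalg.norm(q[0]-q[1]),np.linalg.norm(q[1]-q[2]))
E
```

```text
box corners [array([0.797 , 0.1268]), array([ 0.7736, -0.151 ]), array([ 0.655 , -0.1394]), array([0.678 , 0.1373])] w 0.27757835674345455 0.27876335321977735 d 0.11943085057957059 0.11917616094109121
box yaw -4.787103252981891
org [ 0.6661 -0.0016] mouth [ 0.6287 -0.0888] levergrip up [0.6038 0.094 ]
snout end top [ 0.6297 -0.0678  0.082 ] [ 0.6271 -0.1104  0.082 ]  lever seen [0.6017 0.0947 0.134 ]
((377.4676208496094, 229.62307739257812), (25.958314895629883, 5.5479536056518555), 14.743562698364258)
[array([ 0.4668, -0.3239]), array([ 0.4801, -0.3277]), array([ 0.4634, -0.3896]), array([ 0.4501, -0.3858])]
((415.89654541015625, 239.0020294189453), (57.23463821411133, 22.68914222717285), 14.826481819152832)
[[ 0.4321 -0.3705]
 [ 0.4854 -0.3858]
 [ 0.4492 -0.5195]
 [ 0.3961 -0.5039]] sizes 0.05549885332002252 0.1385848005463411
tray [[0.5872 0.4337]
 [0.6185 0.3049]
 [0.3741 0.2411]
 [0.3437 0.3681]] [0.4809 0.337 ] 0.13255131995955316 0.25261816276230387
```

```bash
T='[0.4,0.250,-0.859,-0.06,97.9]'; python3 -m handwheel '[[0.3,0.250,-0.859,-0.06,97.9],[0.3,0.250,-0.859,-0.06,97.9],[0.3,0.250,-0.859,-0.06,97.9],[0.3,0.250,-0.859,-0.06,97.9],[0.3,0.250,-0.859,-0.06,97.9]]' 40
```

```text
time: 0.6
ee_pos: [0.2824, 0.2783, 0.2152]
tcp_rot: [180.0, 0.0, 107.7]
wrist_force: [1.5, 0.4, -0.7]
opening: 0.0596
```

```bash
python3 - <<'E'
from h import *
import pickle
np.set_printoptions(precision=3,suppress=True)
c=pickle.load(open("a.pkl","rb"))["top"]
for n,p in dict(y1tip=(323,248),y1butt=(298,315),y2butt=(367,297),fishL=(318,150),fishR=(370,172),stone=(223,218),fishtray=(197,236),fishtray2=(150,250),cork=(221,265),fisha=(143,150)).items(): print(n,onz(c,p,.02))
E
```

```text
y1tip [ 0.42  -0.221  0.02 ]
y1butt [ 0.256 -0.158  0.02 ]
y2butt [ 0.299 -0.328  0.02 ]
fishL [ 0.666 -0.212  0.02 ]
fishR [ 0.61  -0.341  0.02 ]
stone [0.496 0.027 0.02 ]
fishtray [0.451 0.091 0.02 ]
fishtray2 [0.417 0.207 0.02 ]
cork [0.379 0.031 0.02 ]
fisha [0.668 0.229 0.02 ]
```

```bash
python3 -m handwheel '[[0.4,0.184,-0.631,-0.06,57.1],[0.4,0.184,-0.631,-0.06,57.1],[0.4,0.184,-0.631,-0.06,57.1],[0.4,0.184,-0.631,-0.06,57.1],[0.4,0.184,-0.631,-0.06,57.1]]' 40;  python3 -m handwheel '[[0.4,0.12,-0.40,-0.06,16],[0.4,0.12,-0.40,-0.06,16],[0.4,0.12,-0.40,-0.06,16],[0.4,0.12,-0.40,-0.06,16],[0.4,0.12,-0.40,-0.06,16]]'
```

```text
time: 1.1
ee_pos: [0.3394, 0.0918, 0.1977]
tcp_rot: [180.0, 0.0, 141.2]
wrist_force: [0.8, 0.3, -0.4]
opening: 0.0513
time: 1.6
ee_pos: [0.4043, -0.1233, 0.1653]
tcp_rot: [180.0, 0.1, 157.2]
wrist_force: [1.4, 0.7, -0.2]
opening: 0.0514
```

```bash
python3 -m handwheel '[[0.4,0.062,-0.230,-0.065,7.6],[0.4,0.062,-0.230,-0.065,7.6],[0.4,0.062,-0.230,-0.065,7.6],[0.4,0.062,-0.230,-0.065,7.6],[0.4,0.062,-0.230,-0.065,7.6]]'; python3 -m handwheel '[[0.4,0,0,0,0]]'; python3 - <<'E'
from h import *
snap("b")
s=get_obs();print(s["ee_pos"],s["tcp_rot"],s["q"])
E
```

```text
time: 2.1
ee_pos: [0.4662, -0.3553, 0.0994]
tcp_rot: [180.0, 0.0, 164.8]
wrist_force: [1.5, 0.0, 1.1]
opening: 0.0509
time: 2.2
ee_pos: [0.4655, -0.359, 0.0949]
tcp_rot: [179.9, -0.2, 164.6]
wrist_force: [-1.0, 1.2, -0.5]
opening: 0.0509
[ 0.46540197 -0.35574627  0.09760402] [ 1.79876819e+02 -1.30839206e-01  1.64679173e+02] [-3.74253243e+01  9.47634783e+00  2.59263229e-01  8.09504904e+01
  6.48928719e-02 -1.12104451e+02]
```

View pics/b_side.png

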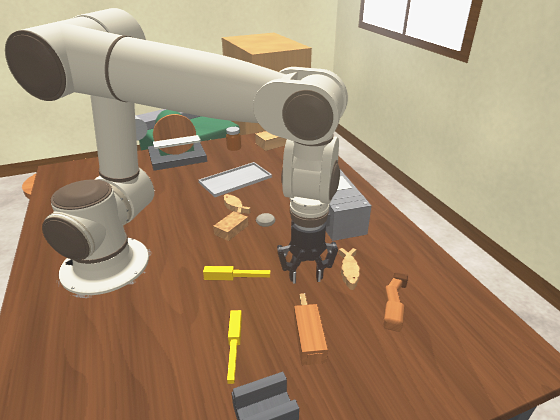

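View pics/b_top.png

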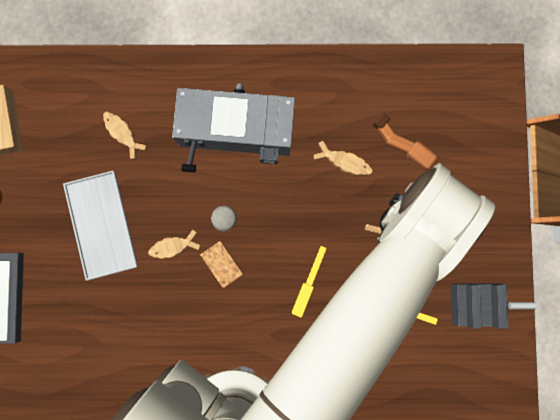

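```bash
python3 - <<'E'
from h import *
import pickle
o=pickle.load(open("a.pkl","rb"));s=o["side"]
print(proj(s,(0.4735,-0.3258,.022)),proj(s,(0.4735,-0.3258,.008)),proj(s,(.4578,-.3837,.022)), proj(s,(0.6287,-0.0888,.06)))
m=mask(s,(16,60,170),(24,140,255),293,312,288,312);print(rect(m)[0]); 
cv2.imwrite("pics/d.png",cv2.resize(s["color"][285:325,280:330],None,fx=8,fy=8,interpolation=0))
cv2.imwrite("pics/d2.png",cv2.resize(s["color"][150:250,270:380],None,fx=5,fy=5,interpolation=0))
E
```

```text
[301.74890989 292.42026551] [301.6173978  296.30059719] [305.28145953 310.25377496] [317.70746391 218.04222791]
((302.83782958984375, 299.0270690917969), (10.850333213806152, 5.260767459869385), 80.53767395019531)
```

View pics/d.png

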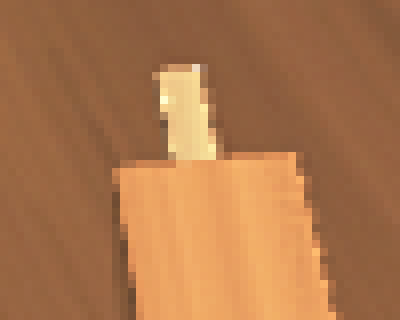

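View pics/d2.png

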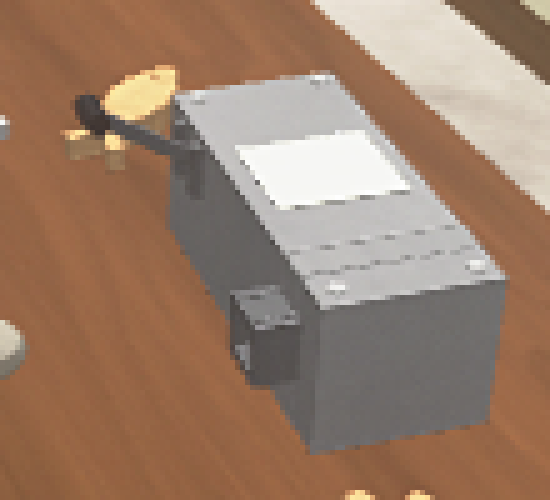

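```bash
python3 -m handwheel '[[0.4,0,0.002,-0.04,0],[0.4,0.000,0.002,-0.08,0],[0.4,0.000,0.002,-0.085,0],[0.4,0.000,0.002,-0.085,0]]'; python3 -c "
from h import *
for i in range(3):
  s=get_obs();print(s['ee_pos'],s['tcp_rot'],s['wrist_force'])"
```

```text
time: 2.7
ee_pos: [0.4651, -0.3525, 0.0132]
tcp_rot: [179.9, -0.2, 164.7]
wrist_force: [0.4, -0.8, 0.1]
opening: 0.051
[ 0.46511279 -0.35252967  0.01316262] [179.85070594  -0.18301032 164.73798682] [ 0.3893126  -0.77725284  0.13485058]
[ 0.46511279 -0.35252967  0.01316262] [179.85070594  -0.18301032 164.73798682] [ 0.3893126  -0.77725284  0.13485058]
[ 0.46511279 -0.35252967  0.01316262] [179.85070594  -0.18301032 164.73798682] [ 0.3893126  -0.77725284  0.13485058]
```

```bash
python3 -m handwheel '[[0.4,0.001,0,-0.008,0],[0.4,0.001,0,-0.008,0],[0.7,0.001,0,-0.008,0],[1,0.001,0,-0.008,0],[1,0.001,0,-0.008,0]]' 40;python3 -m handwheel '[[1,0,0,0,0],[1,0,0,0,0],[1,0,0,0,0]]'
```

```text
time: 3.2
ee_pos: [0.4664, -0.3528, 0.0058]
tcp_rot: [179.9, -0.1, 164.7]
wrist_force: [1.2, 0.5, 1.1]
opening: 0.013
time: 3.5
ee_pos: [0.4665, -0.3529, 0.0059]
tcp_rot: [179.9, -0.1, 164.7]
wrist_force: [-0.3, 0.3, 1.7]
opening: 0.0127
```

```bash
python3 -m handwheel '[[1,0.005,0.019,0.000,0],[1,0.013,0.048,0.000,0],[1,0.021,0.077,0.000,0],[1,0.029,0.106,0.000,0],[1,0.037,0.135,0.000,0]]'; python3 -m handwheel '[[1,0.001,0.004,0,0],[1,0.001,0.004,0,0]]'; python3 - <<'E'
from h import *
snap("e")
E
```

```text
time: 4.0
ee_pos: [0.5036, -0.2169, 0.0059]
tcp_rot: [179.9, -0.1, 164.7]
wrist_force: [0.1, -1.1, 0.3]
opening: 0.0128
time: 4.2
ee_pos: [0.5048, -0.2123, 0.006]
tcp_rot: [179.9, -0.1, 164.8]
wrist_force: [0.9, 1.4, 0.6]
opening: 0.0126
```

View pics/e_side.png

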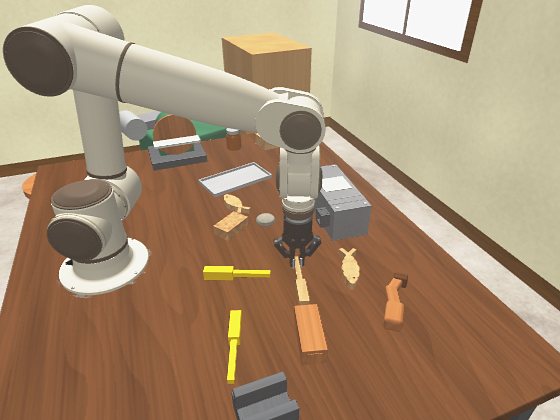

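View pics/e_top.png

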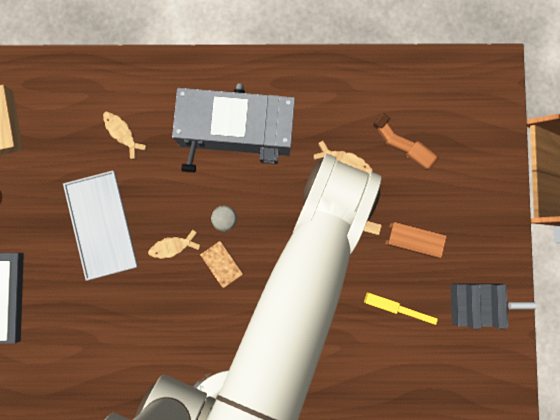

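```bash
python3 -m handwheel '[[0.35,0,0,0,0],[0.35,0,0,0,0],[0.35,0,0,0,0],[0.35,0,0,0.05,0],[0.35,0,0,0.07,0]]'; python3 -m handwheel '[[0.35,-0.028,-0.103,0.0,0],[0.35,-0.028,-0.103,0,0],[0.35,-0.028,-0.103,0,0],[0.35,-0.028,-0.103,0,0]]'; python3 - <<'E'
from h import *
o=snap("f")
c=o["top"];
cv2.imwrite("pics/f2.png",cv2.resize(o["side"]["color"][220:330,240:350],None,fx=5,fy=5,interpolation=0))
print(get_obs()["ee_pos"])
E
```

```text
time: 4.8
ee_pos: [0.5051, -0.2142, 0.0791]
tcp_rot: [179.9, 0.0, 164.7]
wrist_force: [0.7, -0.9, 1.3]
opening: 0.0554
time: 5.2
ee_pos: [0.4764, -0.3187, 0.0789]
tcp_rot: [179.9, 0.0, 164.5]
wrist_force: [-0.5, 0.8, -0.3]
opening: 0.0555
[ 0.47702414 -0.3167241   0.07882151]
```

View pics/f2.png

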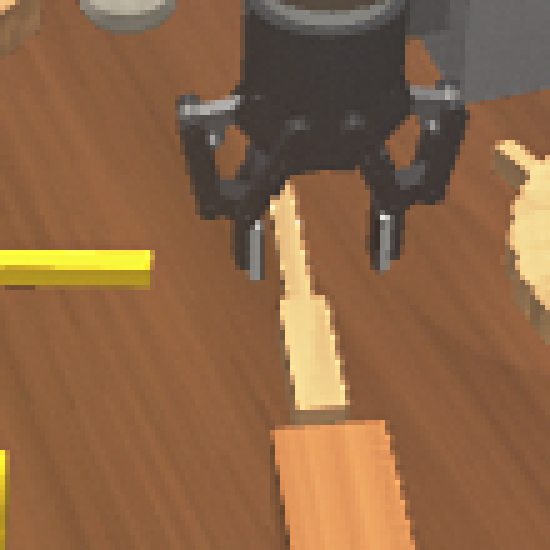

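View pics/f_top.png

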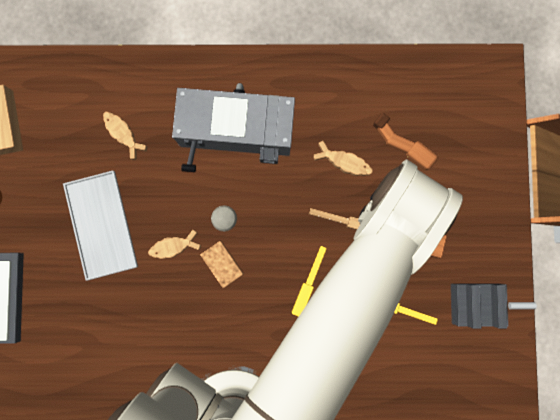

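```bash
python3 - <<'E'
from h import *
import pickle
c=pickle.load(open("a.pkl","rb"))["top"]; c["color"]=cv2.imread("pics/f_top.png")
m=mask(c,(14,60,120),(24,170,255),300,356,200,235);r,k=rect(m);print(r)
p=np.array([onz(c,x,.022)[:2] for x in cv2.boxPoints(r)]);print(p)
E
```

```text
((332.5882568359375, 217.14707946777344), (48.749656677246094, 11.156637191772461), 14.03624439239502)
[[ 0.498076   -0.18377237]
 [ 0.52507492 -0.19075488]
 [ 0.4950778  -0.30798371]
 [ 0.46817828 -0.30082243]]
```

```bash
python3 -m handwheel '[[0.35,0,0,-0.04,0],[0.35,0.000,0.000,-0.07,0],[0.35,0.000,0.000,-0.073,0],[0.35,0.000,0.000,-0.073,0]]'; python3 -m handwheel '[[0.7,0,0,0,0],[1,0,0,0,0],[1,0,0,0,0],[1,0,0,0,0],[1,0,0,0,0]]' 70
```

```text
time: 5.7
ee_pos: [0.4771, -0.3155, 0.0058]
tcp_rot: [179.9, -0.1, 164.7]
wrist_force: [-0.2, -0.3, 0.1]
opening: 0.0557
time: 6.2
ee_pos: [0.4783, -0.316, 0.0079]
tcp_rot: [179.9, 0.1, 164.7]
wrist_force: [-0.0, 2.2, 6.9]
opening: 0.0247
```

```bash
python3 -m handwheel '[[1,0,0,0.03,0],[1,0,0,0.06,0],[1,0,0.03,0.1,0],[1,-0.01,0.07,0.115,-8],[1,-0.014,0.11,0.115,-16]]'; python3 -m handwheel '[[1,-0.01,0.131,0,-63.5],[1,-0.01,0.131,0,-63.5],[1,-0.01,0.131,0,-63.5],[1,-0.01,0.131,0,-63.5],[1,-0.01,0.131,0,-63.5]]'
```

```text
time: 6.7
ee_pos: [0.465, -0.2058, 0.1267]
tcp_rot: [179.8, 0.4, 148.3]
wrist_force: [0.2, 1.3, -0.8]
opening: 0.025
time: 7.2
ee_pos: [0.4552, -0.0734, 0.1279]
tcp_rot: [179.8, 0.4, 107.9]
wrist_force: [-0.0, -0.2, -0.9]
opening: 0.0247
```

```bash
python3 -m handwheel '[[1,-0.001,-0.001,-0.02,-22.7],[1,-0.001,-0.001,-0.04,-22.7],[1,-0.001,-0.001,-0.06,-22.7],[1,-0.001,-0.001,-0.075,-22.7],[1,-0.001,-0.001,-0.075,-22.7]]'; python3 -m handwheel '[[1,0,0,0,0],[1,0,0,0,0]]'; python3 - <<'E'
from h import *
import pickle
o=snap("g"); pickle.dump({k:dict(v) for k,v in o.items()},open("g.pkl","wb"))
s=get_obs();print(s["ee_pos"],s["tcp_rot"],s["q"])
cv2.imwrite("pics/g2.png",cv2.resize(o["side"]["color"][150:260,240:380],None,fx=5,fy=5,interpolation=0))
cv2.imwrite("pics/g3.png",cv2.resize(o["top"]["color"][130:270,210:310],None,fx=4,fy=4,interpolation=0))
E
```

```text
time: 7.7
ee_pos: [0.4532, -0.0742, 0.0514]
tcp_rot: [180.0, 0.4, 85.4]
wrist_force: [-0.1, 0.1, -0.7]
opening: 0.0248
time: 7.9
ee_pos: [0.4537, -0.0743, 0.0524]
tcp_rot: [179.9, 0.4, 85.5]
wrist_force: [0.4, -0.1, -0.4]
opening: 0.0248
[ 0.45373947 -0.07436532  0.0523528 ] [179.87252888   0.36900647  85.43113517] [ -9.08591059  -7.20073788 -21.72248197  75.3221165   -0.35782012
  -4.51794379]
```

View pics/g2.png

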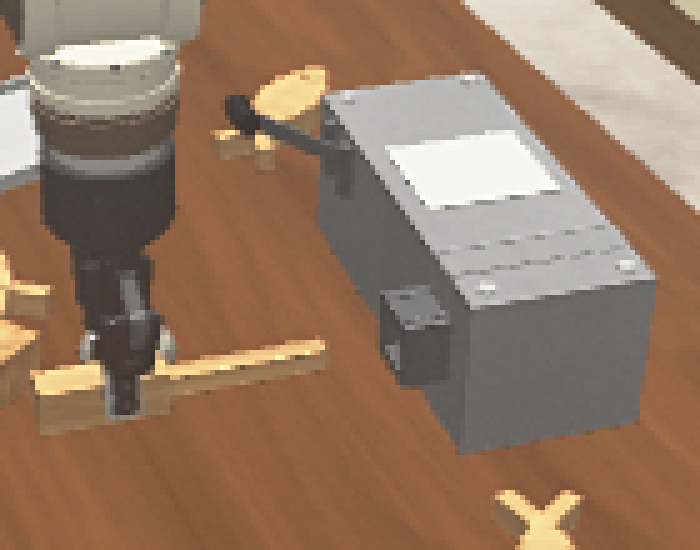

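View pics/g3.png

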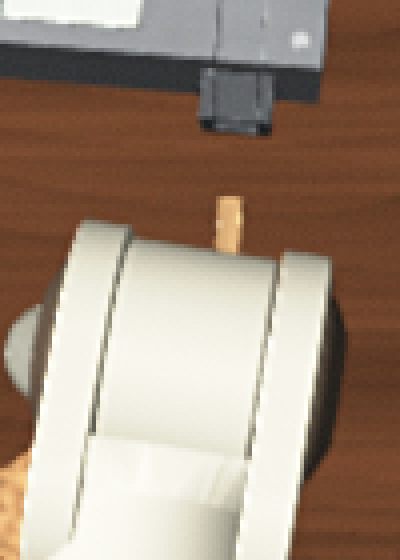

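```bash
cat >> h.py <<'E'
def tri(a,pa,b,pb):
    o1,d1=ray(a,pa);o2,d2=ray(b,pb);d1/=np.linalg.norm(d1);d2/=np.linalg.norm(d2)
    t=np.linalg.lstsq(np.c_[d1,-d2],o2-o1,rcond=None)[0]; p,q=o1+t[0]*d1,o2+t[1]*d2; return (p+q)/2,np.linalg.norm(p-q)
E
python3 - <<'E'
from h import *
import pickle
np.set_printoptions(precision=4,suppress=True)
o=pickle.load(open("g.pkl","rb"));T,S=o["top"],o["side"]
print(tri(T,(267.5,179.3),S,(305,218.8)))
g=cv2.cvtColor(S["color"],cv2.COLOR_BGR2HSV)
cv2.imwrite("pics/g4.png",cv2.resize(S["color"][212:242,242:312],None,fx=11,fy=11,interpolation=cv2.INTER_CUBIC))
cv2.imwrite("pics/g5.png",cv2.resize(T["color"][152:198,250:290],None,fx=12,fy=12,interpolation=cv2.INTER_CUBIC))
u=np.array([.9965,-.0834,0]);v=np.array([.0834,.9965,0]);tip=np.array([.4537,-.0743,0])+.135*u
for z in(.055,.06,.065):
  for n,q in(("tip top far",tip+7*1e-3*v+[0,0,z+.007]),("tip top near",tip-.007*v+[0,0,z+.007]),("tip bot near",tip-.007*v+[0,0,z-.007]),("butt top near",tip-.18*u-.013*v+[0,0,z+.015]),("butt bot near",tip-.18*u-.013*v+[0,0,z-.015]),("shoulder top near", tip-.1*u-.013*v+[0,0,z+.015])): print(z,n,(proj(S,q)-[242,212])*11)
m=[.6287,-.0888,.06]; print("mouth snout top corners near/far in g4-type side px",proj(S,np.array(m)+[0,0,.022]-.022*v),proj(S,np.array(m)+[0,0,.022]+.022*v))
E
```

```text
(array([ 0.5864, -0.0852,  0.0655]), np.float64(0.0017248112442444677))
0.055 tip top far [687.8349  70.9077]
0.055 tip top near [704.3067  98.8537]
0.055 tip bot near [702.7879 139.8347]
0.055 butt top near [ 69.7076 199.444 ]
0.055 butt bot near [ 75.2849 289.0022]
0.055 shoulder top near [360.9905 148.6082]
0.06 tip top far [688.3397  56.215 ]
0.06 tip top near [704.8538  84.0903]
0.06 tip bot near [703.3281 125.2585]
0.06 butt top near [ 68.7625 184.268 ]
0.06 butt bot near [ 74.3663 274.2516]
0.06 shoulder top near [360.7454 133.5537]
0.065 tip top far [688.8468  41.4554]
0.065 tip top near [705.4035  69.2593]
0.065 tip bot near [703.8708 110.6159]
0.065 butt top near [ 67.8129 169.0193]
0.065 butt bot near [ 73.4434 259.4314]
0.065 shoulder top near [360.4991 118.4281]
mouth snout top corners near/far in g4-type side px [320.6175 216.0857] [315.5392 208.3068]
```

View pics/g4.png

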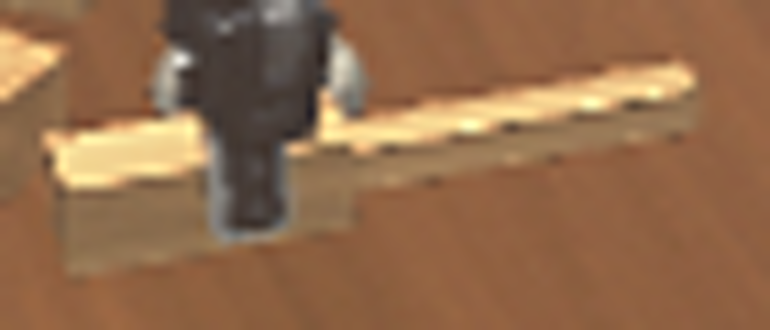

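View pics/g5.png

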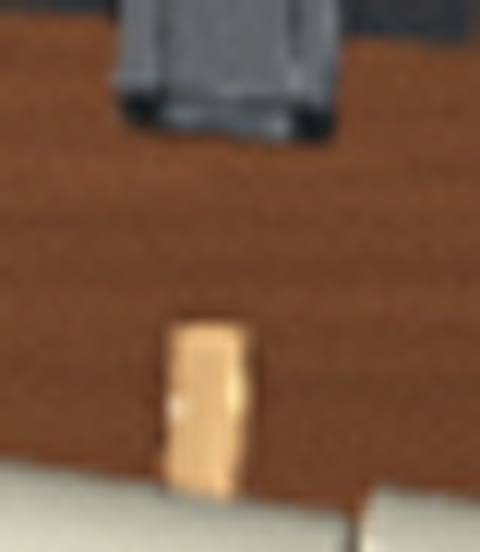

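```bash
python3 - <<'E'
from h import *
import pickle
np.set_printoptions(precision=4,suppress=True)
T=pickle.load(open("g.pkl","rb"))["top"]
tip=onz(T,(250+211/12,152+322/12),.065); sn=(onz(T,(250+122/12,152+95/12),.082)+onz(T,(250+336/12,152+105/12),.082))/2
b=(onz(T,(250+164/12,152+485/12),.065)+onz(T,(250+236/12,152+495/12),.065))/2
u=np.array([.9965,-.0834,0]);v=np.array([.0834,.9965,0])
print(tip,sn,b,"lat tip vs mouth",(tip-[.6287,-.0888,0])@v,"vs snout meas",(tip-sn)@v,"fwd gap",(np.array([.6287,-.0888,0])-tip)@u, "yaw",np.degrees(np.arctan2((tip-b)[1],(tip-b)[0])))
E
```

```text
[ 0.5868 -0.0852  0.065 ] [ 0.6288 -0.0891  0.082 ] [ 0.5527 -0.0828  0.065 ] lat tip vs mouth 0.00013647655738869478 vs snout meas 0.00040799908206017976 fwd gap 0.042061815215510306 yaw -3.8905879129257537
```

```bash
python3 -m handwheel '[[1,0.005,0,0.002,0],[1,0.020,-0.0017,0.002,0],[1,0.035,-0.003,0.002,0],[1,0.05,-0.0042,0.002,0],[1,0.052,-0.0043,0.002,0]]';python3 -m handwheel '[[1,0,0,0,0]]'; python3 - <<'E'
from h import *
o=snap("h"); 
cv2.imwrite("pics/h2.png",cv2.resize(o["side"]["color"][190:250,280:350],None,fx=8,fy=8,interpolation=cv2.INTER_CUBIC))
E
```

```text
time: 8.5
ee_pos: [0.5074, -0.0787, 0.0547]
tcp_rot: [179.8, 0.4, 85.5]
wrist_force: [-0.5, -0.0, -0.1]
opening: 0.0245
time: 8.6
ee_pos: [0.5075, -0.0787, 0.0547]
tcp_rot: [179.8, 0.4, 85.5]
wrist_force: [-0.2, 0.5, -2.2]
opening: 0.0247
```

View pics/h2.png

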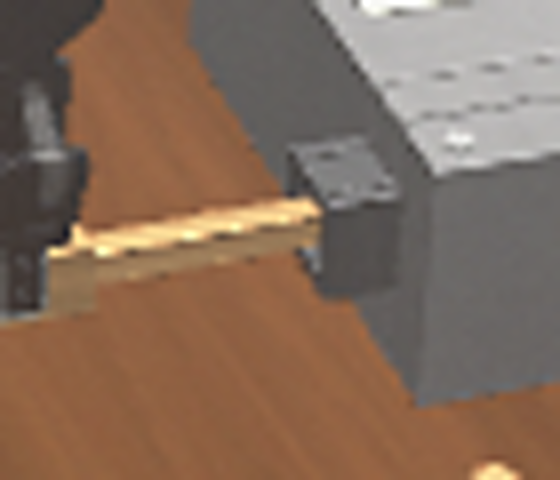

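```bash
python3 -m handwheel '[[1,0.010,-0.0008,0,0],[1,0.020,-0.0017,0,0],[1,0.027,-0.0023,0,0],[1,0.030,-0.0025,0,0],[1,0.03,-0.0025,0,0]]'
```

```text
time: 9.2
ee_pos: [0.5375, -0.0812, 0.0546]
tcp_rot: [179.8, 0.4, 85.5]
wrist_force: [0.2, -0.6, -1.1]
opening: 0.0247
```

```bash
python3 -m handwheel '[[1,0.002,-0.0002,0,0],[1,0.004,-0.0003,0,0],[1,0.006,-0.0005,0,0],[1,0.008,-0.0007,0,0],[1,0.008,-0.0007,0,0]]';python3 -m handwheel '[[1,0.0015,-0.0001,0,0],[1,0.003,-0.0002,0,0]]'
```

```text
time: 9.7
ee_pos: [0.5457, -0.082, 0.0546]
tcp_rot: [179.8, 0.4, 85.5]
wrist_force: [0.7, -0.0, -0.5]
opening: 0.0249
time: 9.9
ee_pos: [0.5481, -0.0821, 0.0544]
tcp_rot: [179.9, 0.4, 85.5]
wrist_force: [-4.8, 0.5, -0.4]
opening: 0.0247
```

```bash
python3 -m handwheel '[[1,0.002,-0.0002,0,0],[1,0.004,-0.0003,0,0],[1,0.005,-0.0004,0,0],[1,0.005,-0.0004,0,0]]'; python3 - <<'E'
from h import *
o=snap("i"); 
cv2.imwrite("pics/i2.png",cv2.resize(o["side"]["color"][150:260,260:380],None,fx=5,fy=5,interpolation=cv2.INTER_CUBIC))
E
```

```text
time: 10.3
ee_pos: [0.5531, -0.0825, 0.0544]
tcp_rot: [179.9, 0.4, 85.5]
wrist_force: [-3.9, -0.5, 0.2]
opening: 0.0245
```

View pics/i2.png

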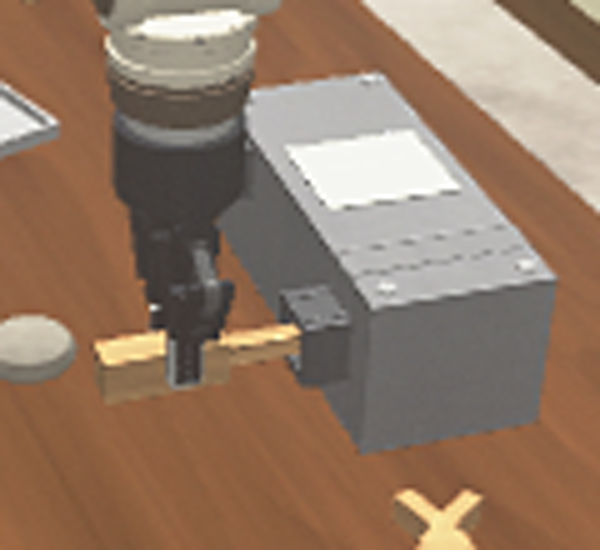

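```bash
python3 - <<'E'
from h import *
I=cv2.imread("pics/i_top.png"); cv2.imwrite("pics/i3.png",cv2.resize(I[75:205,165:305],None,fx=5,fy=5,interpolation=cv2.INTER_CUBIC)[:600])
E
```

```text
(no output)
```

View pics/i3.png

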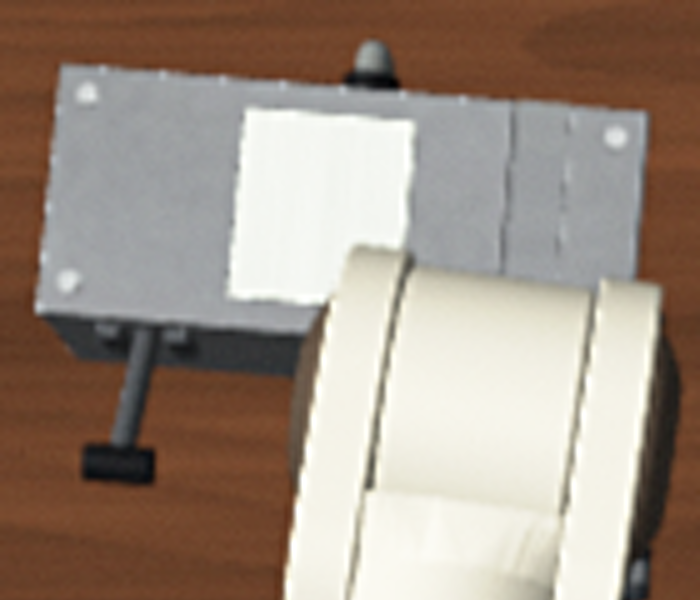

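The lever is still up, with its handle at (119,465) in the crop as before. I'll press a little further.

```bash
python3 -m handwheel '[[1,0.001,-0.0001,0,0],[1,0.002,-0.0002,0,0],[1,0.002,-0.0002,0,0]]'; python3 - <<'E'
from h import *
o=snap("j");cv2.imwrite("pics/j3.png",cv2.resize(o["top"]["color"][75:205,165:305],None,fx=4,fy=4,interpolation=cv2.INTER_CUBIC))
s=get_obs();print(s["ee_pos"],s["wrist_force"])
E
```

```text
time: 10.7
ee_pos: [0.555, -0.0827, 0.0543]
tcp_rot: [179.9, 0.4, 85.5]
wrist_force: [-4.0, -0.5, 1.0]
opening: 0.0245
[ 0.55496971 -0.08272427  0.05434826] [-4.11045166  0.10252744 -0.4543512 ]
```

View pics/j3.png

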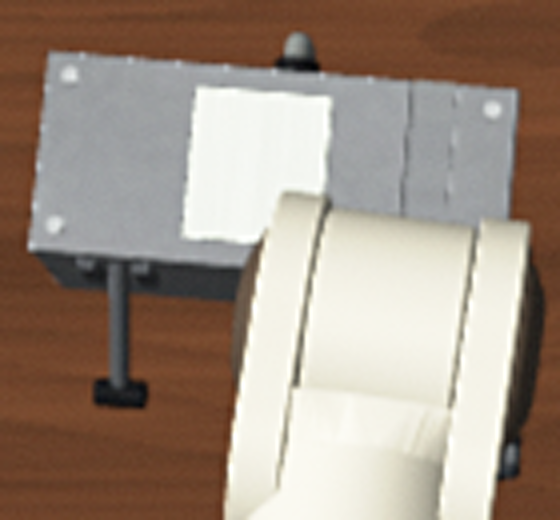

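The handle has moved to (195,173) in the full top view, so the lever is dropping. I'll hold briefly, then check it.

```bash
python3 -m handwheel '[[1,0,0,0,0],[1,0,0,0,0],[1,0,0,0,0]]'; python3 - <<'E'
from h import *
o=snap("k");cv2.imwrite("pics/k3.png",cv2.resize(o["top"]["color"][125:205,165:245],None,fx=7,fy=7,interpolation=cv2.INTER_CUBIC))
T=o["top"];u=np.array([.9965,-.0834]);v=np.array([.0834,.9965]);org=np.array([.6661,-.0016])
for a in(.05,.6,1.0,1.22):
    th=np.radians(35)-a; p=org+.09*v-.085*np.cos(th)*u; print(a,proj(T,[*p,.085+.085*np.sin(th)]),p)
E
```

```text
time: 11.1
ee_pos: [0.5549, -0.0827, 0.0543]
tcp_rot: [179.9, 0.4, 85.5]
wrist_force: [-4.3, 0.1, 0.8]
opening: 0.0248
0.05 [189.12312157 168.38124438] [0.60188033 0.09408793]
0.6 [191.63253631 176.94405907] [0.5889085  0.09517358]
1.0 [194.00453794 176.46026788] [0.59523606 0.09464401]
1.22 [195.34467169 173.91674609] [0.60413781 0.093899  ]
```

View pics/k3.png

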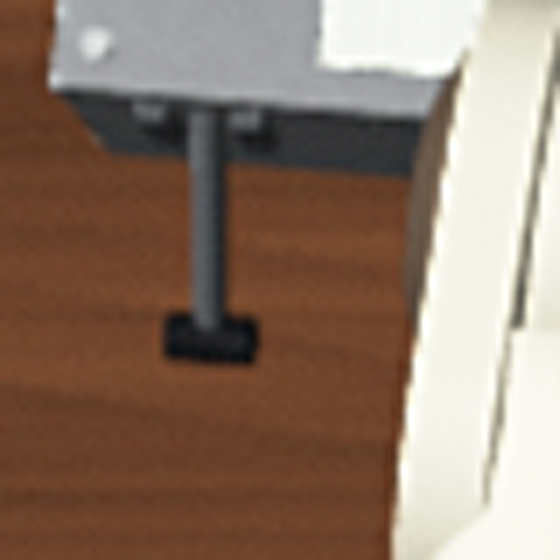

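The handle at (195,173) matches the fully dropped lever, where I predicted (195.3,173.9). Next I retract the stick and carry it to the tray.

```bash
python3 -m handwheel '[[1,-0.01,0.0008,0,0],[1,-0.035,0.0029,0,0],[1,-0.065,0.0054,0,0],[1,-0.09,0.0075,0,0],[1,-0.112,0.0093,0,0]]'; python3 -m handwheel '[[1,-0.01,0.0008,0.03,0],[1,-0.01,0.03,0.07,0],[1,-0.01,0.06,0.1,0],[1,-0.01,0.11,0.1,5],[1,-0.01,0.16,0.1,10]]'
```

```text
time: 11.7
ee_pos: [0.4418, -0.0733, 0.0543]
tcp_rot: [179.9, 0.4, 85.5]
wrist_force: [0.5, -0.0, -1.6]
opening: 0.0247
time: 12.2
ee_pos: [0.4322, 0.0881, 0.1559]
tcp_rot: [179.6, 0.3, 95.6]
wrist_force: [0.7, -0.3, -0.4]
opening: 0.0246
```

```bash
python3 -m handwheel '[[1,0.002,0.048,0,2],[1,0.004,0.096,0,4],[1,0.006,0.144,0,6],[1,0.006,0.192,-0.02,9.2],[1,0.006,0.237,-0.05,9.2]]'; python3 -m handwheel '[[1,0,0,0,0],[1,0,0,0,0]]'; python3 - <<'E'
from h import *
o=snap("l")
s=get_obs();print(s["ee_pos"],s["tcp_rot"])
E
```

```text
time: 12.7
ee_pos: [0.4387, 0.3231, 0.1104]
tcp_rot: [179.4, 0.2, 104.9]
wrist_force: [1.5, 0.1, -0.2]
opening: 0.0246
time: 12.9
ee_pos: [0.438, 0.3236, 0.1097]
tcp_rot: [179.4, 0.2, 105.0]
wrist_force: [-0.4, -0.9, 0.0]
opening: 0.0249
[0.43894101 0.32258268 0.11126042] [179.28445025   0.21076721 104.89700505]
```

View pics/l_top.png

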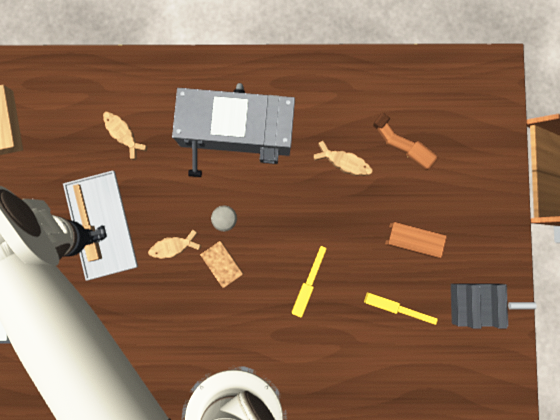

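View pics/l_side.png

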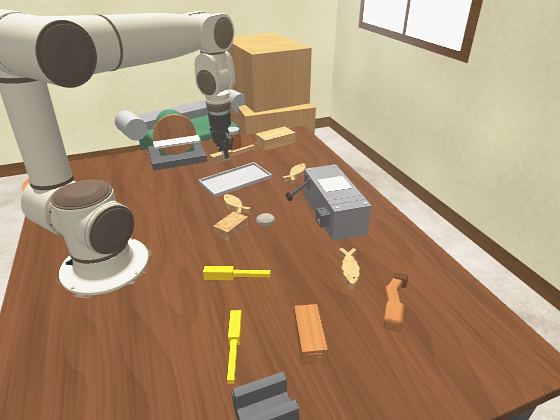

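```bash
python3 -m handwheel '[[1,0,0.002,-0.03,0],[1,0,0.002,-0.06,0],[1,0,0.002,-0.08,0],[1,0,0.002,-0.09,0],[1,0,0.002,-0.094,0]]'; python3 -m handwheel '[[1,0,0,-0.001,0],[1,0,0,-0.003,0],[1,0,0,-0.003,0]]'
```

```text
time: 13.5
ee_pos: [0.4393, 0.3237, 0.0174]
tcp_rot: [179.3, 0.2, 104.8]
wrist_force: [-0.2, 0.3, -0.7]
opening: 0.0246
time: 13.8
ee_pos: [0.4397, 0.3239, 0.0153]
tcp_rot: [179.2, 0.2, 104.8]
wrist_force: [-0.1, -0.3, -1.3]
opening: 0.0245
```

```bash
python3 -m handwheel '[[1,0,0,-0.001,0],[1,0,0,-0.002,0],[1,0,0,-0.003,0],[1,0,0,-0.003,0]]'; python3 -m handwheel '[[0.7,0,0,0,0],[0.5,0,0,0,0],[0.5,0,0,0,0],[0.5,0,0,0,0],[0.5,0,0,0.0,0]]';python3 -m handwheel '[[0.5,0,0,0.03,0],[0.5,0,0,0.07,0],[0.5,0.02,-0.03,0.11,0],[0.5,0.02,-0.07,0.12,-5],[0.5,0.02,-0.1,0.12,-10]]'; python3 - <<'E'
from h import *
o=snap("m")
s=get_obs();print(s["ee_pos"],s["tcp_rot"])
E
```

```text
time: 14.2
ee_pos: [0.4398, 0.324, 0.0125]
tcp_rot: [179.2, 0.2, 104.8]
wrist_force: [0.2, -0.4, 0.6]
opening: 0.0246
time: 14.7
ee_pos: [0.4398, 0.324, 0.0125]
tcp_rot: [179.2, 0.2, 104.8]
wrist_force: [-0.8, 0.1, -0.3]
opening: 0.0428
time: 15.2
ee_pos: [0.4611, 0.223, 0.1353]
tcp_rot: [179.0, 0.1, 94.6]
wrist_force: [0.2, -0.4, 0.5]
opening: 0.0428
[0.46020697 0.22149129 0.13341021] [1.79105393e+02 1.77543863e-01 9.44932931e+01]
```

View pics/m_top.png

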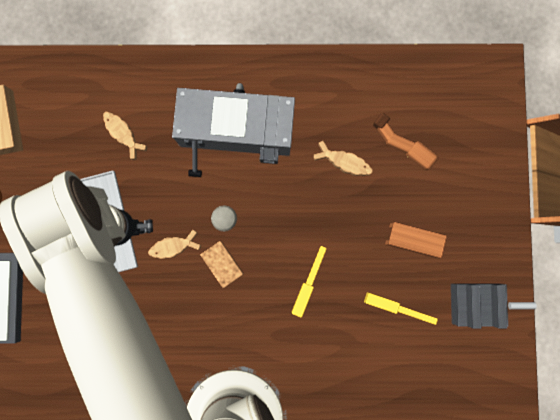

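View pics/m_side.png

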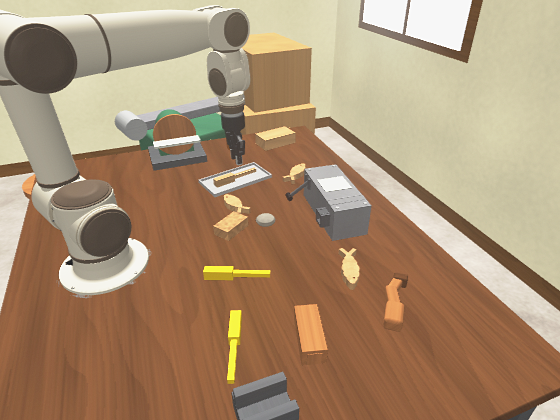

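```bash
python3 -m handwheel '[[0.3,0.144,-0.1275,0,-9.3],[0.3,0.144,-0.1275,0,-9.3],[0.3,0.144,-0.1275,0,-9.3],[0.3,0.144,-0.1275,0,-9.3],[0.3,0.144,-0.1275,0,-9.3]]' 25; python3 -m handwheel '[[0.3,0,0,0,0]]'; python3 - <<'E'
from h import *
o=snap("n")
s=get_obs();print(s["ee_pos"],s["tcp_rot"],s["opening"])
cv2.imwrite("pics/n2.png",cv2.resize(o["side"]["color"][110:240,250:380],None,fx=4,fy=4,interpolation=cv2.INTER_CUBIC))
cv2.imwrite("pics/n3.png",cv2.resize(o["top"]["color"][160:290,50:205],None,fx=4,fy=4,interpolation=cv2.INTER_CUBIC))
T=o["top"];u=np.array([.9965,-.0834])
S=o["side"];print(proj(S,[.604,.094,.036]),proj(S,[*s["ee_pos"]]))
E
```

```text
time: 15.8
ee_pos: [0.607, 0.0911, 0.1319]
tcp_rot: [179.1, 0.2, 85.0]
wrist_force: [-1.0, 0.2, -1.0]
opening: 0.0599
time: 15.9
ee_pos: [0.6072, 0.091, 0.1312]
tcp_rot: [179.2, 0.2, 85.0]
wrist_force: [0.6, 0.8, -0.6]
opening: 0.0598
[0.60662274 0.09163379 0.13131018] [179.18413501   0.22738213  85.0772855 ] 0.05945498772736016
[288.18419482 196.85750269] [289.33963375 172.67311203]
```

View pics/n2.png

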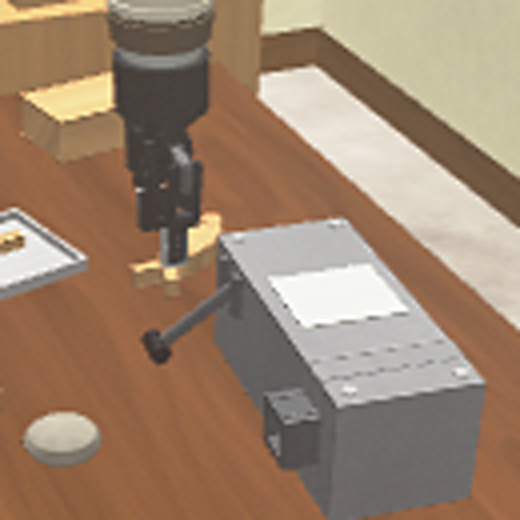

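View pics/n3.png

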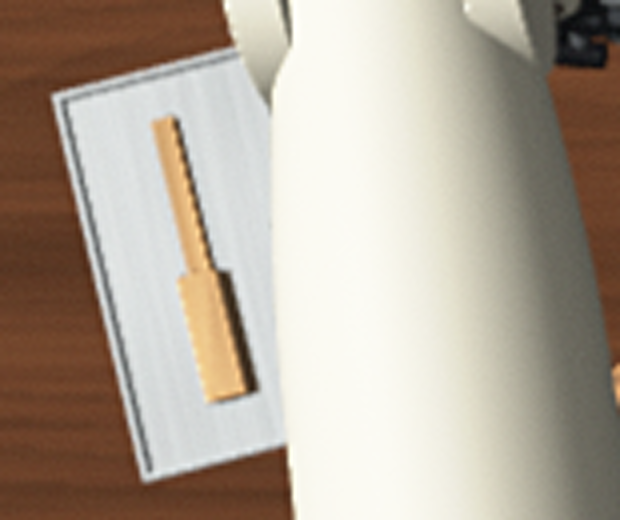

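The stick lies flat in the tray with good margins on all sides. The handle at (289,196) in the side view matches the prediction of (288,197). I'll descend onto it.

```bash
python3 -m handwheel '[[0.3,-0.001,0.0025,-0.04,0],[0.3,-0.001,0.0025,-0.08,0],[0.3,-0.001,0.0025,-0.105,0],[0.3,-0.001,0.0025,-0.114,0],[0.3,-0.001,0.0025,-0.114,0]]'; python3 -m handwheel '[[0.6,0,0,0,0],[1,0,0,0,0],[1,0,0,0,0],[1,0,0,0,0],[1,0,0,0,0]]' 25
```

```text
time: 16.5
ee_pos: [0.6046, 0.095, 0.0167]
tcp_rot: [179.3, 0.2, 85.2]
wrist_force: [0.3, -1.0, -0.0]
opening: 0.0597
time: 17.0
ee_pos: [0.6058, 0.0957, 0.0183]
tcp_rot: [179.1, 0.1, 85.2]
wrist_force: [2.1, 6.0, 4.8]
opening: 0.0317
```

```bash
python3 -m handwheel '[[1,-0.0065,-0.0003,0.0122,0],[1,-0.0118,0,0.0244,0],[1,-0.0142,0.0003,0.037,0],[1,-0.0152,0.0003,0.0495,0],[1,-0.0152,0.0003,0.0495,0]]'
```

```text
time: 17.5
ee_pos: [0.5906, 0.097, 0.0693]
tcp_rot: [179.1, 0.0, 85.2]
wrist_force: [-1.2, 7.5, -1.2]
opening: 0.0313
```

```bash
python3 -m handwheel '[[1,0.0015,-0.001,0.0125,0],[1,0.0041,-0.0013,0.0251,0],[1,0.0075,-0.0016,0.034,0],[1,0.0108,-0.0018,0.0407,0],[1,0.0108,-0.0018,0.0407,0]]';python3 -m handwheel '[[1,0.0020,-0.0001,0.003,0],[1,0.0045,-0.0002,0.0072,0],[1,0.0068,-0.0003,0.0103,0],[1,0.0068,-0.0003,0.0103,0]]'
```

```text
time: 18.0
ee_pos: [0.6013, 0.0961, 0.1105]
tcp_rot: [179.1, -0.1, 85.3]
wrist_force: [-0.2, 7.9, -1.3]
opening: 0.0313
time: 18.4
ee_pos: [0.6084, 0.0957, 0.1212]
tcp_rot: [179.1, -0.1, 85.3]
wrist_force: [-2.5, 1.9, -2.8]
opening: 0.0317
```

```bash
python3 -m handwheel '[[1,0.001,-0.0001,0.0012,0],[1,0.0015,-0.0001,0.0020,0],[1,0.0015,-0.0001,0.002,0]]'; python3 -m handwheel '[[1,-0.0025,0.0001,-0.003,0],[1,-0.005,0.0003,-0.006,0],[1,-0.005,0.0003,-0.006,0]]'; python3 -m handwheel '[[0.8,0,0,0,0],[0.6,0,0,0,0],[0.3,0,0,0,0],[0.3,0,0,0,0],[0.3,0,0,0,0]]'
```

```text
time: 18.7
ee_pos: [0.6099, 0.0955, 0.1232]
tcp_rot: [179.1, -0.1, 85.3]
wrist_force: [-1.0, 2.5, -3.6]
opening: 0.031
time: 19.0
ee_pos: [0.6056, 0.0959, 0.1175]
tcp_rot: [179.0, -0.1, 85.3]
wrist_force: [3.8, 2.1, -0.6]
opening: 0.0316
time: 19.5
ee_pos: [0.6054, 0.0957, 0.1174]
tcp_rot: [179.0, -0.1, 85.2]
wrist_force: [0.3, 0.1, 0.4]
opening: 0.0596
```

Now rise clear and back away, then look.

```bash
python3 -m handwheel '[[0.3,0,0,0.03,0],[0.3,0,0,0.06,0],[0.3,-0.01,0,0.09,0],[0.3,-0.05,0,0.11,0],[0.3,-0.1,0,0.12,0]]';python3 -m handwheel '[[0.3,-0.1,-0.15,0.02,0],[0.3,-0.1,-0.15,0.02,0],[0.3,-0.1,-0.15,0.02,0],[0.3,-0.1,-0.15,0.02,0],[0.3,-0.1,-0.15,0.02,0]]'; python3 - <<'E'
from h import *
o=snap("p")
cv2.imwrite("pics/p2.png",cv2.resize(o["side"]["color"][130:240,190:380],None,fx=4,fy=4,interpolation=cv2.INTER_CUBIC))
E
```

```text
time: 20.0
ee_pos: [0.5064, 0.0957, 0.2384]
tcp_rot: [178.9, -0.1, 85.2]
wrist_force: [-0.5, 0.6, 1.4]
opening: 0.06
time: 20.5
ee_pos: [0.4048, -0.0566, 0.2597]
tcp_rot: [178.8, -0.0, 85.0]
wrist_force: [0.9, 0.2, 0.1]
opening: 0.0599
```

View pics/p2.png

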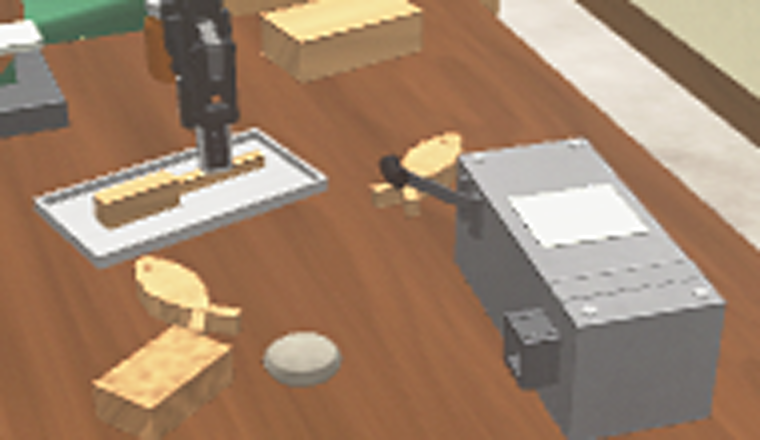

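View pics/p_top.png

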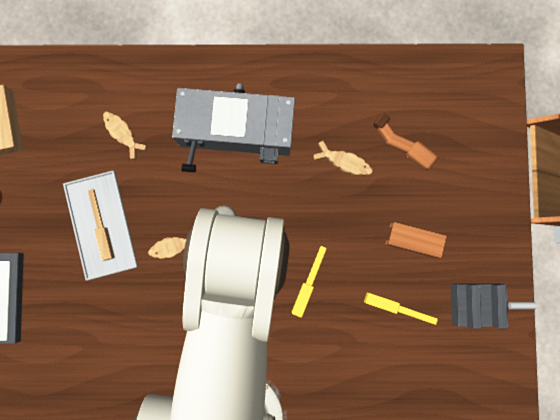

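The lever's handle is back at (188,168), as at the start, and the stick lies in the tray from about (92,190) to (106,260). One numeric check before handing in.

```bash
python3 -m handwheel '[[0.3,0,0,0,0],[0.3,0,0,0,0],[0.3,0,0,0,0],[0.3,0,0,0,0],[0.3,0,0,0,0]]'; python3 - <<'E'
from h import *
np.set_printoptions(precision=4,suppress=True)
o=snap("q");T=o["top"];a=np.radians(14.8)
m=mask(T,(10,60,100),(24,200,255),70,135,175,275);r,k=rect(m);P=cv2.boxPoints(r)
for p in P:
    d=onz(T,p,.03)[:2]-[.4809,.337]; print(p,d@[np.cos(a),np.sin(a)],d@[-np.sin(a),np.cos(a)])
A=cv2.imread("pics/a_top.png");B=T["color"]
for n,b in dict(lever=(175,205,140,180),fisha=(95,150,105,165),fishb=(310,378,138,180),leg=(368,442,108,172)).items():
    x0,x1,y0,y1=b;print(n,cv2.absdiff(A[y0:y1,x0:x1],B[y0:y1,x0:x1]).max(2).mean())
A=cv2.imread("pics/a_side.png");B=o["side"]["color"]
for n,b in dict(fishcorkstone=(210,280,190,240)).items():
    x0,x1,y0,y1=b;print(n,cv2.absdiff(A[y0:y1,x0:x1],B[y0:y1,x0:x1]).max(2).mean())
from workcell import job_done
job_done()
E
```

```text
time: 21.1
ee_pos: [0.4065, -0.0544, 0.2586]
tcp_rot: [178.9, -0.1, 85.1]
wrist_force: [0.7, 0.2, -0.4]
opening: 0.0595
[ 84.1765 190.7059] 0.08910655114235459 0.01093889209218689
[ 94.2941 188.1765] 0.08874306600964636 -0.014780724935604799
[111.7647 258.0588] -0.09055268023068518 -0.015931363342720682
[101.6471 260.5883] -0.09012737623853695 0.009516835713815786
lever 18.859166666666667
fisha 23.432424242424243
fishb 23.640406162464988
leg 22.488597972972972
fishcorkstone 1.6468571428571428
the job is handed in; nothing more can be done
```

The job is handed in at about 21 s of the 72 s allowed, and my last pictures show it done; no verdict is reported.

I drew the pale stick out of its holder, set it down and took it again by the handle. I then pressed the button in small steps; the wrist readings I took showed at most about 5 N. The lever dropped, I laid the stick in the tray, lifted the lever until it caught, and backed the arm away.

**Last checks:**
- **Stick:** both ends lie about ±90 mm along the tray and within 16 mm of its centreline. It looks flat in the side view.
- **Lever:** its handle is back at the starting pixel, about (188,168), and stays up after release.
- **Button:** it is hidden inside the snout, so I did not see it come out. I judge that only from the stick being withdrawn and the lever staying caught.
- **Bystanders:** they look unmoved in the pictures.
    - **Side view:** the fish, cork and stone differ by only 1.6 grey levels from the start.
    - **Top view:** the comparison disagreed, at about 19 to 24 grey levels. It was similar in all four areas I compared, so I put it down to an overall brightness change, but I did not confirm that before handing in.

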